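Close up the block rows and shut the archive drawer

ROBOT

A 6-joint arm with a two-finger parallel gripper is mounted at the origin on a cart in front of the work surface, level with it; the furniture and walls round the work are solid. World frame = base frame: x ahead of the robot, y to its left, z up, the work surface at z = 0. Lengths are in m, angles in rad, forces in N, time in s.
With the tool pointing down it reaches from about 0.25 to 0.775 m from the base axis. Payload 8.9 kg.
Tool frame: the origin (TCP) lies at the very end of the fingers, on their centre line; the grasp point (between the pads) lies 19 mm behind it (r.hold_point_z is the distance from the TCP to the grasp point, in m); z points along the fingers, y is the line along which they close (so a half turn about z gives the same grasp; the last joint's range is limited). The gripper opens to 85 mm and grips with 20 to 120 N. Pads are 22 mm wide; open, the fingers measure 114 mm over their backs; the gripper's body (76 mm by 85 mm) begins 54 mm behind the grasp point. The pads swing forward as they close: fully open they stand 13 mm farther back than shut.
Start: joints at [-1.366, 0.291, -0.153, 1.127, 0, 1.431], TCP at [0.177, -0.494, 0.231] pointing down, gripper open.
Joint ranges: [-2.52, 2.52], [-0.91, 1.74], [-1.3, 1.37], [-1.96, 2.02], [-1.52, 1.47], [-3.14, 3.14]. Speed limits (rad/s): [2.22, 2.22, 2.79, 3.14, 3.14, 3.14].

INTERFACE

Orientations are given as [roll, pitch, yaw] about the fixed x, y, z axes, in that order (R = Rz(yaw) Ry(pitch) Rx(roll)).
In Python, from workcell import r, viewer gives the robot as it stands. Calls block until the motion is done:
- r.move_to(position, orientation): joint-space move of the TCP to a pose.
- r.line_to(position, rotation=None, rate=0.15, contact_N=None): straight line of the TCP; rotation=None keeps the orientation; rate is the mean speed in m/s. With contact_N (N) it stops when the force on the tool has changed by that much, and returns True; else False.
- r.move_j(angles): joint-space move.
- r.move_gripper(opening, f_grip=None): finger opening in m; f_grip is the grip in N (None keeps the last); returns when the fingers have stopped.
- r.pause(seconds).
- r.inverse_kinematics(position, orientation): joint angles nearest the present ones, or None.
- r.get_obs(): the state.
- viewer.read_camera(name): name is "scene" or "top" or "wrist"; returns a dict with "color" (384x512x3 uint8, red, green, blue), "range_z" (384x512 float32, m along the optical axis (not along the pixel's ray), 0 where there is no reading), "intrinsics" (3x3 intrinsics, pixels), "world_from_camera" (4x4, takes a point from camera to world coordinates). Camera axes: x right, y up, looking along -z (the intrinsics and any distortion apply to the point x, -y, -z); pixel columns grow to the right and rows downward; lengths in m; the calibration is good to about 2 mm. A picture is of the moment at which its call begins.
A pose or a line that the arm cannot do raises r.PlanningError and nothing moves.
- r.hand_in(): hands the job in; it is judged then, once.
Trained networks look in the newest picture that a camera, given by its name, has taken for a name from the list of things; names that differ only in an ending like _2 or _b are one class to them, and where a whole thing is asked for, a point or a joint stands for the part that bears it (a point fixed in the world has none). Each returns a list of dicts, best first, with "p" (0 to 1); they miss things now and then, are a little off and sometimes report something else, mostly with a low value. They report only what shows in the picture. A call takes as long as a camera call.
- viewer.search_frame(camera, thing): "rect" ([left, top, right, bottom] in pixels, round what is visible of it).
- viewer.trace(camera, thing): "region" (384x512 bool, what is visible of it) and "rect" ([left, top, right, bottom] in pixels, round what is visible of it).
- viewer.mark_of(camera, thing): "at" ([column, row] in pixels: a listed point, or the origin of a listed thing).
The state is a dict: "time_s": time; "q": joint angles; "joint_velocities": joint speeds; "tau": joint torques, N m; "tool_pos": TCP position; "ee_rot": TCP orientation; "ft_force": force on the tool from outside, world axes, zero at the start; "torque": the same for the moment, N m; "finger_gap": finger opening in m; "grip_force": force on a finger pad.
Only numpy, scipy, OpenCV 4.12 (cv2) and the standard library are available. Lean on these libraries where they do the work, as an engineer would, in place of code of your own. Each camera call takes 0.05 s, during which the arm holds its last target. There are 200 camera calls.

TASK

The outermost left and right rows of tissue blocks in the open cabinet drawer stand loose. With the fingertips push each of these two rows' follower plates (the dark steel plate with a tab behind the row) toward the drawer front until the blocks stand upright and packed, then push the drawer fully shut. Pick nothing up, and leave the things around and on top of the cabinet where they are.

Things in the scene. Friction and masses are not known exactly. Their poses are not given: they have to be found in the camera images.
- block_drawer (a joint): Upper drawer of the small grey two-drawer block cabinet on the bench (the lower one is fixed shut). Slides level, square to the cabinet's front, in m: 0 = fully shut, front panel against the cabinet; starts about 0.16 open; stop at 0.178. Stays where it is left; resists with about 2.5 N. It has four lanes 38.5 mm apart, lane floor 103 mm above the bench.
- block_cabinet: The cabinet's housing, fixed: 172 mm wide, 225 mm deep, top 196 mm above the bench. Origin on the bench under the middle of its front face; x points back into it (the way the drawer shuts), y to its left as the robot sees it, z up. The two middle lanes of the drawer are full of blocks fixed in place, tops 144 mm above the bench.
- drawer_face (a point): Middle of the plain upper part of the upper drawer's front panel, on its outer face, 172 mm above the bench, 20 mm below the panel's top edge. Axes as block_cabinet. The panel is 12 mm thick, 168 mm wide, from 100 to 192 mm above the bench. A card holder and pull lip stand out up to 26 mm, only lower than 152 mm above the bench.
- follower_left (a joint): Follower of the outermost left lane (58 mm left of the drawer's middle): dark steel plate 33 mm wide, 3 mm thick, behind the row, tab on top. Value in m: clear length from the front panel's inner face to the plate, room for its four blocks; falls as the plate is pushed to the drawer front (to the robot). Packed: about 0.046, where the blocks stop it. Slides at 1.8 N; stays put.
- follower_right (a joint): The same for the outermost right lane (58 mm right of the drawer's middle), whose row has three blocks. Packed: about 0.0345. A steady push of 7 N at a tab rights and packs either row.
- tab_left (a point): Point on the rear (far) face of the left follower's tab, where a fingertip pushes it toward the robot; 165 mm above the bench. Axes as block_cabinet. The tab is 3 mm thick, 22 mm wide and reaches from 147 to 180 mm above the bench; the tops of all blocks are at 144 mm. At the start at least 45 mm are free between this face and the cabinet's front.
- tab_right (a point): The same on the right follower's tab.
- block_left_1: Block 1 from the front in the left lane: loose tissue cassette with a wax block, 28 mm wide, 11.5 mm thick, 40 mm tall, standing on end in its lane, leaning about 0.23 rad to the front while the row is loose. Origin at the middle of its flat back face, about 20 mm above the lane floor; own y axis points up when it stands straight.
- block_left_2: Block 2 from the front in the left lane: loose tissue cassette with a wax block, 28 mm wide, 11.5 mm thick, 40 mm tall, standing on end in its lane, leaning about 0.23 rad to the front while the row is loose. Origin at the middle of its flat back face, about 20 mm above the lane floor; own y axis points up when it stands straight.
- block_left_3: Block 3 from the front in the left lane: loose tissue cassette with a wax block, 28 mm wide, 11.5 mm thick, 40 mm tall, standing on end in its lane, leaning about 0.23 rad to the front while the row is loose. Origin at the middle of its flat back face, about 20 mm above the lane floor; own y axis points up when it stands straight.
- block_left_4: Block 4 from the front in the left lane: loose tissue cassette with a wax block, 28 mm wide, 11.5 mm thick, 40 mm tall, standing on end in its lane, leaning about 0.23 rad to the front while the row is loose. Origin at the middle of its flat back face, about 20 mm above the lane floor; own y axis points up when it stands straight.
- block_right_1: Block 1 from the front in the right lane: loose tissue cassette with a wax block, 28 mm wide, 11.5 mm thick, 40 mm tall, standing on end in its lane, leaning about 0.23 rad to the front while the row is loose. Origin at the middle of its flat back face, about 20 mm above the lane floor; own y axis points up when it stands straight.
- block_right_2: Block 2 from the front in the right lane: loose tissue cassette with a wax block, 28 mm wide, 11.5 mm thick, 40 mm tall, standing on end in its lane, leaning about 0.23 rad to the front while the row is loose. Origin at the middle of its flat back face, about 20 mm above the lane floor; own y axis points up when it stands straight.
- block_right_3: Block 3 from the front in the right lane: loose tissue cassette with a wax block, 28 mm wide, 11.5 mm thick, 40 mm tall, standing on end in its lane, leaning about 0.23 rad to the front while the row is loose. Origin at the middle of its flat back face, about 20 mm above the lane floor; own y axis points up when it stands straight.
- reagent_bottle: Bystander: brown reagent bottle with black cap, 36 mm across, 92 mm high, standing loose left of the cabinet. Origin under its centre.
- timer: Bystander: white wedge-shaped timer, 62 x 24 mm, 58 mm high, standing loose right of the cabinet. Origin under its centre.
- spare_block: Bystander: one more cassette, 28 x 41 x 12 mm, lying flat and loose on the cabinet's top, in front of an open card tray (86 x 78 x 27 mm) that is fixed there. Origin under its centre.

How it is judged:
By the outcome, as a careful person would: the job done as asked, in the order asked, and still so for the second after the job is handed in, with the robot touching nothing.
It also fails if it takes over 58 s, if anything falls off the work surface, if the arm or the gripper's body presses on something with over 40 N, if the wrist force passes 120 N, or if a joint passes its speed limit or range.

## Working session

There is one attempt and no reset: what is moved stays moved. The work goes in short steps, each a Python script; the robot and the scene stay as the last script left them, time stands still between calls to the robot, and variables do not carry over. Pictures are saved under pics/ and viewed, at most 10 in all, crops included, and the job is handed in when it is done.

```bash
mkdir -p pics
cat > h.py <<'E'
import numpy as np, cv2
from workcell import r, viewer
def unproj(im,uv,z=None):
    u,v=uv; K=im["intrinsics"]; T=im["world_from_camera"]
    if z is None:
        p=im["range_z"][max(0,int(v)-1):int(v)+2,max(0,int(u)-1):int(u)+2]; z=np.median(p[p>0]) if (p>0).any() else 0
    c=np.array([(u-K[0,2])/K[0,0]*z,-(v-K[1,2])/K[1,1]*z,-z,1]); return (T@c)[:3]
def at_height(im,uv,h):
    a=unproj(im,uv,1.0); o=im["world_from_camera"][:3,3]; return o+(a-o)*(h-o[2])/(a[2]-o[2])
E
python3 - <<'E'
from h import *
ims={}
for c in("scene","top"):
    im=viewer.read_camera(c); ims[c]=im
    cv2.imwrite(f"pics/{c}0.png",cv2.resize(im["color"][:,:,::-1],(800,600),interpolation=cv2.INTER_CUBIC))
    print(c,im["world_from_camera"].round(3).tolist(),im["intrinsics"].round(1).tolist())
    for t,h in(("tab_left",.165),("tab_right",.165),("drawer_face",.172),("block_cabinet",0),("spare_block",.196),("reagent_bottle",0),("timer",0)):
        for d in viewer.mark_of(c,t)[:2]:
            print(t,round(d["p"],2),np.round(d["at"],1),"h",at_height(im,d["at"],h).round(4),"d",unproj(im,d["at"]).round(4))
print({k:np.round(v,3) for k,v in r.get_obs().items()})
E
```

```text
scene [[0.576, 0.317, -0.753, -0.042], [-0.817, 0.252, -0.519, -0.37], [0.025, 0.914, 0.404, 0.509], [0.0, 0.0, 0.0, 1.0]] [[428.3, 0.0, 257.5], [0.0, 428.3, 190.3], [0.0, 0.0, 1.0]]
tab_left 0.46 [200.9 179.1] h [0.5724 0.1977 0.165 ] d [0.5704 0.1959 0.1661]
tab_right 0.48 [195.9 180.7] h [0.5595 0.1999 0.165 ] d [0.5705 0.2103 0.1588]
drawer_face 0.91 [181.1 201.9] h [0.4569 0.1412 0.172 ] d [0.4619 0.1463 0.1687]
block_cabinet 0.97 [238.3 243.8] h [0.6317 0.1432 0.    ] d [0.6116 0.1279 0.0151]
spare_block 0.67 [275.5 153.7] h [0.7325 0.117  0.196 ] d [0.7105 0.1032 0.2049]
timer 0.68 [302.  259.3] h [ 0.6644 -0.0054  0.    ] d [ 0.643  -0.0164  0.0154]
top [[0.027, 0.991, -0.131, 0.524], [-1.0, 0.028, 0.006, 0.082], [0.009, 0.131, 0.991, 1.092], [0.0, 0.0, 0.0, 1.0]] [[453.3, 0.0, 249.0], [0.0, 453.3, 193.0], [0.0, 0.0, 1.0]]
tab_left 0.65 [184.7 225.8] h [0.5755 0.2061 0.165 ] d [0.5783 0.2129 0.114 ]
tab_left 0.55 [239.5 247.2] h [0.5352 0.0929 0.165 ] d [0.5359 0.0936 0.1105]
tab_right 0.72 [241.5 223.3] h [0.5839 0.0903 0.165 ] d [0.5873 0.0908 0.1107]
drawer_face 0.55 [218.
[... 194 characters left out ...]
 ] d [0.7142 0.0996 0.2085]
reagent_bottle 0.85 [155.3 186. ] h [0.6792 0.3039 0.    ] d [0.67   0.2907 0.0651]
timer 0.58 [281.8 195.4] h [ 0.665  -0.0041  0.    ] d [ 0.6615 -0.002   0.0268]
{'time_s': np.float64(0.8), 'q': array([-1.366,  0.291, -0.153,  1.127, -0.   ,  1.431]), 'joint_velocities': array([ 0.   ,  0.001,  0.   ,  0.   , -0.001, -0.001]), 'tau': array([ 0.0000e+00, -5.3698e+01,  3.3163e+01,  2.0000e-03, -0.0000e+00,
        0.0000e+00]), 'tool_pos': array([ 0.177, -0.494,  0.231]), 'ee_rot': array([-3.142,  0.   ,  0.344]), 'ft_force': array([-0.628, -0.944,  0.063]), 'torque': array([-0.034, -0.037, -0.014]), 'grip_force': np.float64(0.0), 'finger_gap': np.float64(0.085)}
```

View pics/scene0.png

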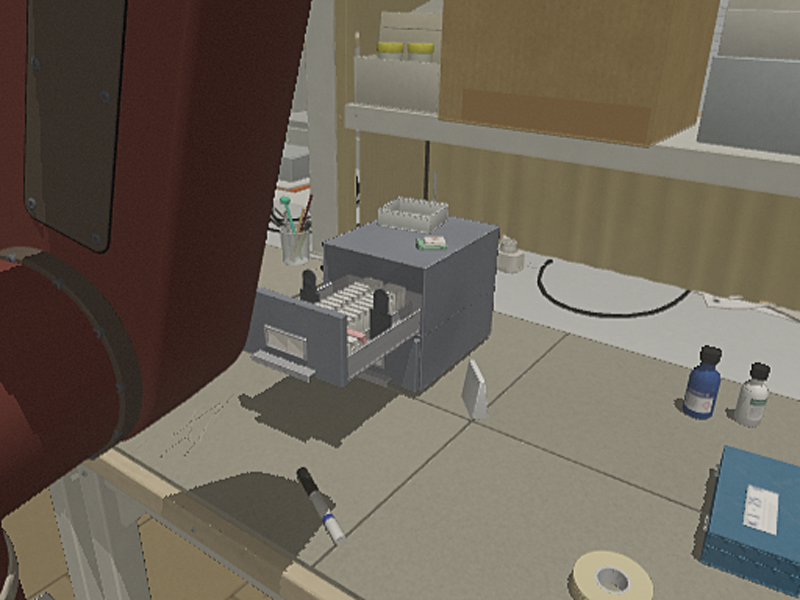

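View pics/top0.png

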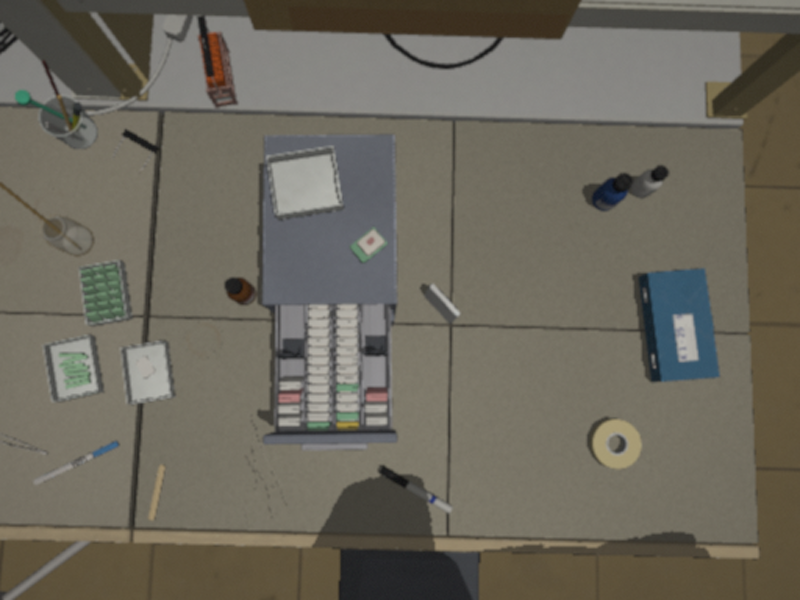

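The scene view shows the drawer open toward the robot, with dark tabs at about (310,285) and (380,312). The top view has the tabs at about (292,346) and (376,344), the front panel at row 438, and the cabinet front edge at row 303. Next I'll fit the geometry from the top camera's depth.

```bash
cat >> h.py <<'E'
def cloud(im):
    K=im["intrinsics"];T=im["world_from_camera"];v,u=np.mgrid[:384,:512];z=im["range_z"]
    c=np.stack([(u-K[0,2])/K[0,0]*z,-(v-K[1,2])/K[1,1]*z,-z,np.ones_like(z)],-1)
    return (c@T.T)[...,:3]
E
python3 - <<'E'
from h import *
im=viewer.read_camera("top"); P=cloud(im); Z=P[...,2]
def rect(m):
    p=P[m][:,:2].astype(np.float32); return cv2.minAreaRect(p)
ok=(P[...,0]>.35)&(P[...,0]<.95)&(P[...,1]>0)&(P[...,1]<.3)&(im["range_z"]>0)
cab=ok&(abs(Z-.196)<.005)
n,l,s,c=cv2.connectedComponentsWithStats(cab.astype(np.uint8))
for i in range(1,n):
    if s[i,4]>60: print(s[i],rect(l==i),np.median(Z[l==i]))
# front edge line & side edge from largest component
i=1+np.argmax(s[1:,4]); print("cab corners",cv2.boxPoints(rect(l==i)).round(4).tolist())
ys,xs=np.where(l==i)
e=np.array([P[ys[xs==x].max(),x] for x in range(xs.min()+3,xs.max()-2)]); f=np.polyfit(e[:,1],e[:,0],1); print("front edge x=",f, e[:,1].min(),e[:,1].max())
pan=ok&(abs(Z-.192)<.006)&(P[...,0]<.52); q=rect(pan); print("panel",q,cv2.boxPoints(q).round(4).tolist())
dark=ok&(im["color"].max(-1)<60)&(Z>.14)&(P[...,0]<.63)&(P[...,0]>.5)
n,l,s,c=cv2.connectedComponentsWithStats(dark.astype(np.uint8))
for i in range(1,n):
    if s[i,4]>5: print("tab",s[i],P[l==i].mean(0).round(4),P[l==i].max(0).round(4),P[l==i].min(0).round(4))
for x in (186,187,240,241): print(x,[(int(v),P[v,x].round(3).tolist()) for v in range(212,234,2)])
E
python3 - <<'E'
import cv2
a=cv2.imread('pics/top0.png');cv2.imwrite('pics/crop.png',cv2.resize(a[280:460,250:410],None,fx=3.3,fy=3.3,interpolation=cv2.INTER_CUBIC))
E
```

```text
[ 168   86   87  109 8154] ((0.7508330345153809, 0.1569390892982483), (0.22521544992923737, 0.17233967781066895), 2.2406198978424072) 0.19773163348993505
[169 277  86   7 466] ((0.46993330121040344, 0.14523981511592865), (0.011694042943418026, 0.16582895815372467), 1.6544562578201294) 0.19310354391842027
cab corners [[0.6348999738693237, 0.2386000007390976], [0.641700029373169, 0.06639999896287918], [0.8666999936103821, 0.07519999891519547], [0.8600000143051147, 0.24740000069141388]]
front edge x= [-0.04689557  0.64671274] 0.07290085631350621 0.23195141936403932
panel ((0.4698556661605835, 0.14522993564605713), (0.011849837377667427, 0.16584424674510956), 1.654456377029419) [[0.46149998903274536, 0.22789999842643738], [0.46630001068115234, 0.062199998646974564], [0.4781999886035919, 0.0625], [0.4733999967575073, 0.22830000519752502]]
tab [234 224  13   3  33] [0.5803 0.0937 0.1644] [0.5818 0.106  0.1831] [0.5792 0.081  0.1402]
tab [177 226  17   3  40] [0.5731 0.2069 0.1632] [0.5753 0.2238 0.1828] [0.5716 0.191  0.1402]
186 [(212, [0.609, 0.213, 0.104]), (214, [0.605, 0.213, 0.103]),
[... 552 characters left out ...]
0.102]), (232, [0.566, 0.209, 0.104])]
240 [(212, [0.612, 0.095, 0.104]), (214, [0.608, 0.095, 0.108]), (216, [0.603, 0.095, 0.108]), (218, [0.599, 0.094, 0.11]), (220, [0.594, 0.094, 0.11]), (222, [0.59, 0.094, 0.109]), (224, [0.581, 0.093, 0.181]), (226, [0.58, 0.094, 0.141]), (228, [0.577, 0.094, 0.106]), (230, [0.573, 0.094, 0.104]), (232, [0.569, 0.094, 0.106])]
241 [(212, [0.612, 0.093, 0.105]), (214, [0.608, 0.093, 0.106]), (216, [0.603, 0.092, 0.11]), (218, [0.599, 0.092, 0.107]), (220, [0.594, 0.092, 0.112]), (222, [0.59, 0.092, 0.107]), (224, [0.581, 0.091, 0.183]), (226, [0.58, 0.091, 0.14]), (228, [0.578, 0.092, 0.103]), (230, [0.573, 0.092, 0.105]), (232, [0.569, 0.091, 0.102])]
```

View pics/crop.png

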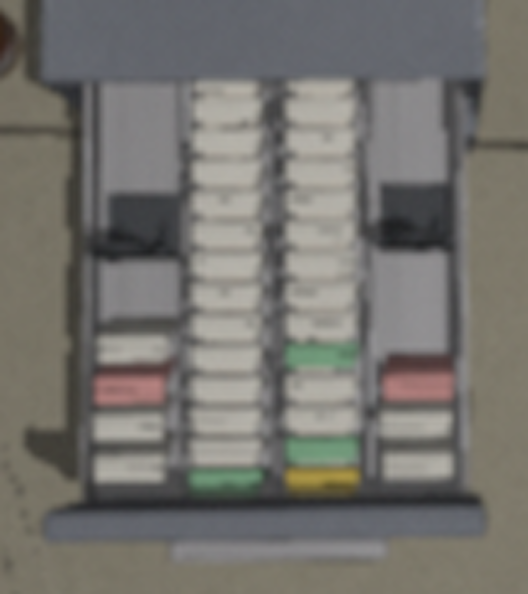

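```bash
cat >> h.py <<'E'
YAW=.037; C=np.array([.638,.1525]); R=np.array([[np.cos(YAW),-np.sin(YAW)],[np.sin(YAW),np.cos(YAW)]])
ORI=[np.pi,0,YAW]
def W(x,y,z): return [*(C+R@[x,y]),z]          # cabinet frame -> world
def L(p): return (R.T@(np.array(p[:2])-C)).round(4)
def push(y,x0,x1,z=.157):
    r.move_to(W(x0,y,.235),ORI); r.line_to(W(x0,y,z),rate=.12)
    print("down",L(r.get_obs()["tool_pos"]))
    hit=r.line_to(W(x1,y,z),rate=.05,contact_N=9.5); o=r.get_obs()
    print("push",hit,L(o["tool_pos"]),o["ft_force"].round(1)); r.pause(.5)
    o=r.get_obs();print(L(o["tool_pos"]),o["ft_force"].round(1),o["time_s"])
    return o
def leave(y,z=.235):
    p=L(r.get_obs()["tool_pos"]); r.line_to(W(p[0]+.015,y,.157),rate=.1); r.line_to(W(p[0]+.015,y,z),rate=.15)
E
python3 - <<'E'
from h import *
for p in([.5745,.207],[.581,.0937]): print(L(p))
r.move_gripper(0.0)
r.move_to([.5,.05,.30],ORI)
push(.058,-.034,-.135)
im=viewer.read_camera("top"); im2=viewer.read_camera("scene")
a=cv2.resize(im["color"][170:300,150:270,::-1],None,fx=4,fy=4);b=cv2.resize(im2["color"][120:260,130:270,::-1],(400,400))
cv2.imwrite("pics/p1.png",np.hstack([cv2.resize(a,(400,433))[:400],b]))
E
```

```text
[-0.0614  0.0568]
[-0.0591 -0.0567]
down [-0.0335  0.0581]
push True [-0.1204  0.058 ] [2.3 0.6 1.8]
[-0.1204  0.0579] [2.4 0.6 0.8] 11.6833
```

View pics/p1.png

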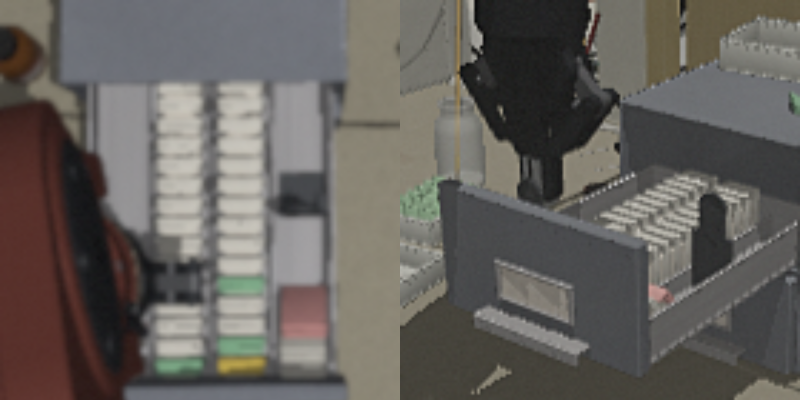

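The left finger is at its expected packed spot, but the stop may have come from the drawer hitting its end. I'll press on slowly for a steady push.

Run:
```python
from h import *
hit=r.line_to(W(-.14,.058,.157),rate=.02,contact_N=7); 
o=r.get_obs(); print(hit,L(o["tool_pos"]),o["ft_force"].round(1)); r.pause(.4)
o=r.get_obs(); print(L(o["tool_pos"]),o["ft_force"].round(1))
leave(.058)
im=viewer.read_camera("wrist"); cv2.imwrite("pics/w1.png",im["color"][:,:,::-1])
push(-.058,-.030,-.145)
hit=r.line_to(W(-.155,-.058,.157),rate=.02,contact_N=7); r.pause(.4)
o=r.get_obs(); print(hit,L(o["tool_pos"]),o["ft_force"].round(1),o["time_s"])
```

```text
True [-0.1204  0.0579] [ 0.9 -0.7  0.9]
[-0.1203  0.0578] [-0.1 -0.5 -0.7]
down [-0.0296 -0.058 ]
push True [-0.1317 -0.0581] [3.4 0.7 2.7]
[-0.1317 -0.0582] [2.9 0.4 1.2] 21.5917
True [-0.1315 -0.0582] [-0.3 -1.2  0.3] 22.3083
```

Run:
```python
from h import *
leave(-.058,.26)
r.move_to(W(-.26,-.05,.26),ORI)
r.move_to(W(-.26,-.24,.26),ORI)
im=viewer.read_camera("top"); im2=viewer.read_camera("scene"); P=cloud(im);Z=P[...,2]
a=cv2.resize(im["color"][190:300,160:265,::-1],(400,420),interpolation=cv2.INTER_CUBIC)
b=cv2.resize(im2["color"][150:250,140:240,::-1],(400,420),interpolation=cv2.INTER_CUBIC)
cv2.imwrite("pics/p2.png",np.hstack([a,b]))
l=(P[...,:2]-C)@R
pan=(abs(Z-.192)<.007)&(l[...,0]<-.14)&(l[...,0]>-.21)&(abs(l[...,1])<.08); print("panel",np.percentile(l[pan][:,0],[2,98]),l[pan][:,1].min(),l[pan][:,1].max())
for s in(1,-1):
    m=(abs(l[...,1]-s*.058)<.009)&(Z>.155)&(Z<.19)&(l[...,0]>-.16)&(l[...,0]<-.03); print(s,m.sum(),np.median(l[m],0),Z[m].max(), l[m][:,0].max())
    m=(abs(l[...,1]-s*.058)<.012)&(l[...,0]>-.175)&(l[...,0]<-.1); print(np.c_[l[m][:,0],Z[m]][np.argsort(l[m][:,0])][::14].round(3).tolist())
```

```text
panel [-0.18897208 -0.17725001] -0.07996346243206347 0.07974300486395702
1 16 [-0.12941244  0.05744626] 0.1830878349454439 -0.12925611876299709
[[-0.175, 0.143], [-0.173, 0.145], [-0.171, 0.145], [-0.169, 0.145], [-0.166, 0.144], [-0.165, 0.136], [-0.16, 0.145], [-0.158, 0.144], [-0.156, 0.142], [-0.154, 0.144], [-0.152, 0.143], [-0.15, 0.146], [-0.146, 0.142], [-0.144, 0.145], [-0.142, 0.131], [-0.14, 0.146], [-0.138, 0.146], [-0.134, 0.144], [-0.132, 0.146], [-0.129, 0.177], [-0.128, 0.125], [-0.126, 0.116], [-0.122, 0.109], [-0.12, 0.107], [-0.118, 0.105], [-0.113, 0.11], [-0.111, 0.11], [-0.109, 0.11], [-0.107, 0.109], [-0.103, 0.104], [-0.101, 0.106]]
-1 18 [-0.14130093 -0.05862936] 0.1843585029738587 -0.140144611110829
[[-0.174, 0.141], [-0.172, 0.145], [-0.17, 0.144], [-0.168, 0.145], [-0.164, 0.143], [-0.162, 0.145], [-0.159, 0.144], [-0.157, 0.145], [-0.154, 0.129], [-0.151, 0.145], [-0.149, 0.148], [-0.145, 0.143], [-0.142, 0.174], [-0.14, 0.18], [-0.139, 0.135], [-0.136, 0.105], [-0.134, 0.107], [-0.131, 0.11], [-0.129, 0.11], [-0.125, 0.112], [-0.123, 0.109], [-0.121, 0.1
[... 442 characters left out ...]
92], [-0.116, 1.092], [-0.116, 1.092], [-0.116, 1.092], [-0.116, 1.092], [-0.116, 1.092], [-0.116, 1.092], [-0.116, 1.092], [-0.116, 1.092], [-0.116, 1.092], [-0.116, 1.092], [-0.116, 1.092], [-0.116, 1.092], [-0.116, 1.092], [-0.116, 1.092], [-0.116, 1.092], [-0.116, 1.092], [-0.116, 1.092], [-0.116, 1.092], [-0.116, 1.092], [-0.116, 1.092], [-0.116, 1.092], [-0.116, 1.092], [-0.116, 1.092], [-0.116, 1.092], [-0.116, 1.092], [-0.116, 1.092], [-0.116, 1.092], [-0.116, 1.092], [-0.116, 1.092], [-0.116, 1.092], [-0.116, 1.092], [-0.116, 1.092], [-0.116, 1.092], [-0.116, 1.092], [-0.116, 1.092], [-0.116, 1.092], [-0.114, 0.106], [-0.11, 0.105], [-0.108, 0.102], [-0.106, 0.102], [-0.102, 0.108]]
```

View pics/p2.png

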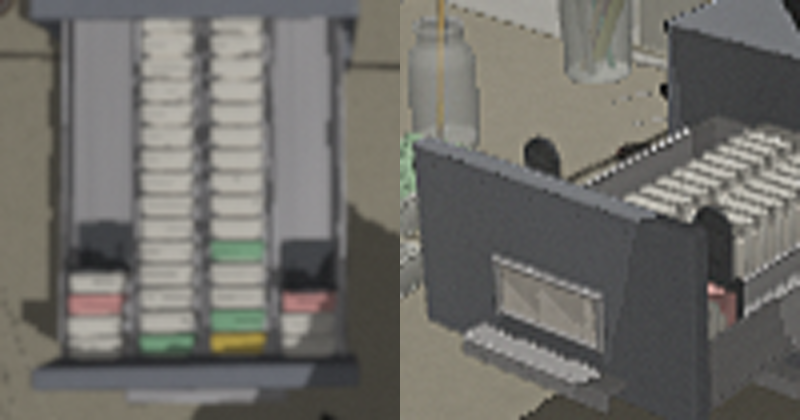

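The left plate gap is about 0.045 m and the right about 0.034 m, with block tops level at 144 mm. In the picture both rows stand tight behind the panel, with the tabs at about (105,245) and (308,262). Now I'll shut the drawer.

Run:
```python
from h import *
print(r.get_obs()["time_s"])
r.move_to(W(-.225,0,.25),ORI); r.line_to(W(-.225,0,.166),rate=.15)
r.line_to(W(-.205,0,.166),rate=.06)
print(r.line_to(W(-.04,0,.166),rate=.045,contact_N=25))
o=r.get_obs();print(L(o["tool_pos"]),o["ft_force"].round(1))
hit=r.line_to(W(-.008,0,.166),rate=.02,contact_N=14)
o=r.get_obs();print(hit,L(o["tool_pos"]),o["ft_force"].round(1)); r.pause(.2)
im=viewer.read_camera("scene")
r.line_to(W(-.07,0,.166),rate=.08); r.line_to(W(-.10,0,.28),rate=.15)
r.move_to(W(-.26,-.24,.28),ORI)
im=viewer.read_camera("top"); im2=viewer.read_camera("scene"); P=cloud(im);Z=P[...,2];l=(P[...,:2]-C)@R
pan=(abs(Z-.192)<.007)&(l[...,0]<.02)&(l[...,0]>-.21)&(abs(l[...,1])<.08); print("panel",np.percentile(l[pan][:,0],[2,98]),r.get_obs()["time_s"])
for t,h in(("spare_block",.196),("reagent_bottle",0),("timer",0)):
    for d in viewer.mark_of("top",t)[:1]: print(t,at_height(im,d["at"],h).round(4))
cv2.imwrite("pics/p3.png",np.hstack([cv2.resize(i["color"][70:270,a:a+200,::-1],(400,400)) for i,a in((im,130),(im2,140))]))
```

```text
33.4333
False
[-0.04  0.  ] [-3.8  2.   0.1]
True [-0.0256 -0.    ] [0.1 0.4 0.1]
panel [-0.01108769  0.01883241] 50.6833
spare_block [0.715  0.1006 0.196 ]
reagent_bottle [0.6817 0.3021 0.    ]
timer [ 0.6697 -0.0069  0.    ]
```

View pics/p3.png

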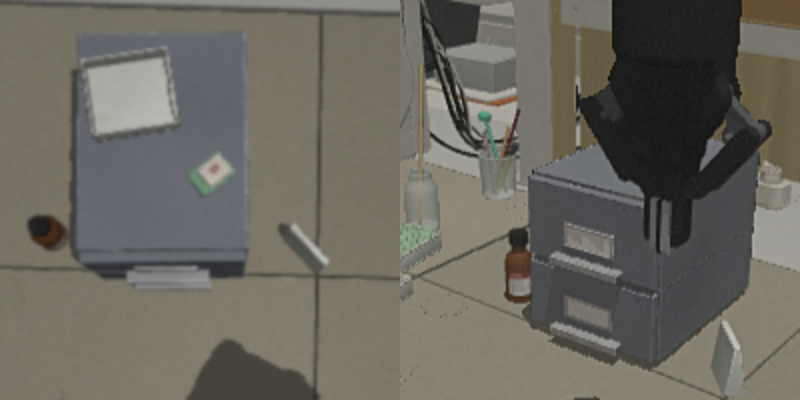

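The drawer is shut: the panel moved 0.178 m and sits flush at the cabinet front, row 250–270 in the left picture. The bystanders haven't moved.

```bash
python3 -c "
from h import *
print(r.hand_in())"
```

```text
the job is handed in; nothing more can be done
None
```

I packed both outer rows with their follower plates, pushed the drawer fully shut, left the bystanders in place, and handed the job in at about 51 s.

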